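Hang the dip probe in the eyelet over the beaker

TASK

Take the round-headed dip probe out of its parking rack and lower it, stem first, through the eyelet of the steel holder that is above the beaker, until its collar rests on the eyelet and it hangs upright with its stem in the beaker. Lower it rather than drop it, let go of it, and leave the beaker where it stands.

Things in the scene. Friction and masses are not known exactly. Their poses are not given: they have to be found in the camera images.
- probe_head (a point): Centre of the head of the dip probe: round, white, 24 mm in diameter, 55 mm tall (27 above and 28 below this point). Below it a grey collar, 34 mm in diameter, 5 mm thick, its underside 33 mm below this point; from it a straight steel stem, 8 mm in diameter, ends 118 mm below this point. z points up along the stem. Loose, about 60 g. It starts upright in a grey metal rack.
- eyelet_a (a point): Centre of the hole, level with the top face, of the left eyelet (flat steel ring, hole 22 mm, outside 38 mm, 6 mm thick) of the fixed probe holder; top 115 mm above the worktop, z up. The two eyelets, 110 mm apart, stick out towards the robot from a 220 mm cross bar on two pillars, as high as they are; its centre line is 62 mm beyond their centres.
- eyelet_b (a point): Centre of the hole, level with the top face, of the right one of the two eyelets; otherwise exactly like eyelet_a.
- beaker: Open glass beaker with a spout, 68 x 72 mm wide and 82 mm tall, origin at the centre of its underside, loose. It stands on the worktop under one of the two eyelets, within about 6 mm of being centred; a low petri dish (64 mm wide, 13 mm tall) stands under the other one.
- probe: The same probe; origin at the tip of the stem, 118 mm below probe_head. Its rack (60 x 170 mm, top 100 mm above the worktop; collar rests on it) has two 17 mm holes 90 mm apart, in a row along world y within 20 degrees; in the other hole stands a hand stirrer with a T handle (bar 60 mm long, top 134 mm above the worktop), not to be used.
There are look-alikes about, which are no part of the job. What is shaped like the probe but brown or yellow is not meant.

How it is judged:
By the outcome, as a careful person would: the job done as asked, in the order asked, and still so for the second after the job is handed in, with the robot touching nothing.
It also fails if it takes over 43 s, if anything falls off the work surface, if the arm or the gripper's body presses on something with over 40 N, if the wrist force passes 120 N, or if a joint passes its speed limit or range.

ROBOT

A 6-joint arm with a two-finger parallel gripper is mounted at the origin on a cart in front of the work surface, level with it; the furniture and walls round the work are solid. World frame = base frame: x ahead of the robot, y to its left, z up, the work surface at z = 0. Lengths are in m, angles in degrees, forces in N, time in s.
With the tool pointing down it reaches from about 0.25 to 0.725 m from the base axis. Payload 9.7 kg.
Tool frame: the origin (TCP) lies midway between the tips of the shut fingers; the grasp point (between the pads) lies 19 mm behind it; z points along the fingers, y is the direction in which the jaws open and shut (so a half turn about z gives the same grasp; the last joint's range is limited). The gripper opens to 85 mm and grips with 20 to 120 N. Pads are 22 mm wide; open, the fingers measure 114 mm over their backs; the gripper's body (76 mm by 85 mm) begins 54 mm behind the grasp point. The pads swing forward as they close: fully open they stand 13 mm farther back than shut.
Start: joints at [-63.885, 4.979, 10.078, 95.1, 0, 90], TCP at [0.242, -0.494, 0.231] pointing down, gripper open.
Joint ranges: [-179.16, 179.16], [-48.56, 103.87], [-65.8, 70.77], [-126.05, 130.52], [-82.76, 87.17], [-180, 180]. Speed limits (degrees/s): [127.2, 127.2, 147.25, 180, 180, 180].

INTERFACE

Orientations are given as [roll, pitch, yaw] about the fixed x, y, z axes, in that order (R = Rz(yaw) Ry(pitch) Rx(roll)).
In Python, from workcell import get_obs, camera, get_calibration, job_done gives the robot as it stands.
- The arm moves only by the tool play_rows, never from a script. Its argument "commands" is text: rows parted by semicolons, each of 5 numbers parted by spaces: the opening, from 0 (shut) to 1 (fully open), then the shift along the world's x, y, z in mm, then the turn about the world's z in degrees. A call has 1 to 10 rows; each row is the pose to reach, as a shift and turn from the pose commanded when the call began; what a row does not reach only later rows make up. A row lasts 1/12 s, in which the tool goes at most 41.7 mm and 7.16 degrees, less where a joint would pass 70% of its speed; a pose out of reach is approached as far as the arm can. A call with a gripper value outside its range is refused whole. The fingers move at their own pace and stop on an object; "force" is the grip in N (left out, the last holds). Time passes only in rows, so rows that repeat a pose let the fingers close. It gives the time, the measured TCP pose, the force and the opening at its end, in the units of the state.
- get_obs(): the state, without advancing time (a new reading comes with each control period).
- camera(name): name is "scene" or "top"; returns the picture (400x640x3 uint8, red, green, blue); there is no depth.
- get_calibration(name): a dict with "fx", "fy", "cx", "cy" (pixels), "eye" and "attitude" of the camera in the world. Camera axes: x right, y down, z forward; pixel columns grow to the right and rows downward; lengths in m; the calibration is good to about 2 mm. A picture is of the moment at which its call begins. get_calibration takes no time and is no camera call.
- job_done(): hands the job in, once; it reports no verdict.
The state is a dict: "time": time; "q": joint angles; "qd": joint speeds; "joint_efforts": joint torques, N m; "ee_pos": TCP position; "tcp_rot": TCP orientation; "wrist_force": force on the tool from outside, world axes, zero at the start; "torque": the same for the moment, N m; "opening": finger opening in m.
Only numpy, scipy, OpenCV 4.12 (cv2) and the standard library are available. Lean on these libraries where they do the work, as an engineer would, in place of code of your own. Each camera call takes 0.05 s, during which the arm holds its last target.

## Working session

There is one attempt and no reset: what is moved stays moved. The work goes in short steps, Python scripts to look and compute and a tool call to move; the robot and the scene stay as the last step left them, time stands still between calls to the robot, and variables do not carry over. Pictures are saved under pics/ and viewed, and the job is handed in when it is done.

Besides the shell and the picture viewer there is one more tool, called after ">>>" as name(argument=value, ...) on one line, values as JSON. play_rows: Moves the arm, as the interface text tells. Its arguments: {"type":"object","properties":{"commands":{"type":"string"},"force":{"type":"number"}},"required":["commands"]}

```bash
mkdir -p pics
python3 - <<'E'
from workcell import *
import cv2
for n in("scene","top"):
    im=camera(n); cv2.imwrite(f"pics/{n}0.png",im[:,:,::-1]); print(n,get_calibration(n))
print(get_obs())
E
```

```text
scene {'fx': 492.3516836245876, 'fy': 492.3516836245876, 'cx': 322.23870182332706, 'cy': 195.4846944451609, 'eye': array([-0.14900226,  0.4908183 ,  0.6309377 ]), 'attitude': array([-123.37701095,    0.57070854, -125.48836843])}
top {'fx': 416.7229140180549, 'fy': 416.7229140180549, 'cx': 326.1338595663395, 'cy': 198.64868204158208, 'eye': array([0.35224285, 0.03929351, 1.01346776]), 'attitude': array([-1.68164570e+02,  4.59901224e-03, -1.01695612e+02])}
{'time': 0.1, 'q': array([-6.38853101e+01,  5.00587174e+00,  1.00393011e+01,  9.50984065e+01,
        1.16910656e-03,  9.00010842e+01]), 'qd': array([ 0.05828141, -0.09861864,  0.09853899,  0.04948589, -0.05716118,
        0.03382686]), 'joint_efforts': array([ 7.39181050e-04, -5.21563697e+01,  4.65652442e+01,  1.60158245e-02,
       -4.18092995e-06,  2.53329551e-05]), 'ee_pos': array([ 0.24201132, -0.49367294,  0.23067664]), 'tcp_rot': array([-1.79935023e+02, -1.16787628e-03,  2.61136044e+01]), 'wrist_force': array([-1.13966135, -0.444882  ,  0.11442008]), 'torque': array([ 0.02594683,  0.00966644, -0.00198951]), 'opening': 0.08509849472775169}
```

View pics/scene0.png

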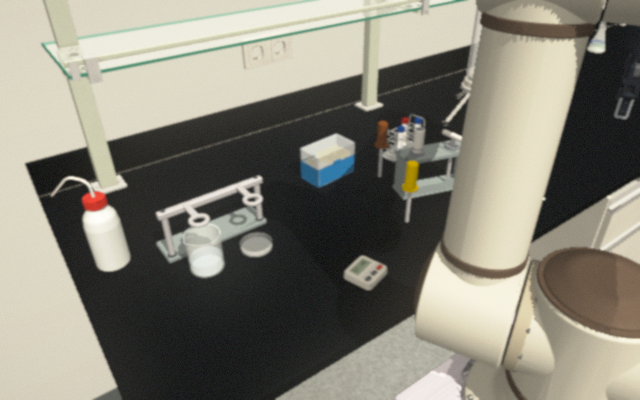

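View pics/top0.png

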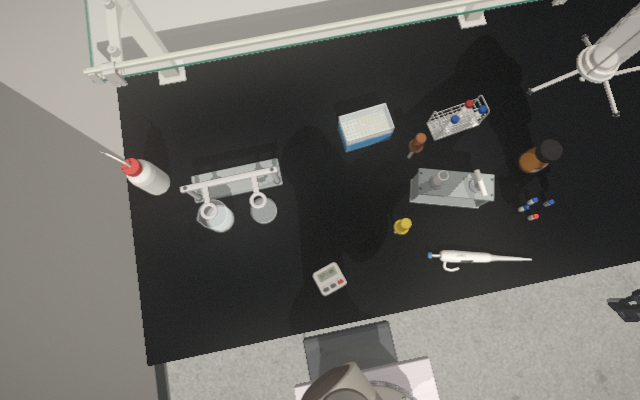

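Run:
```python
import cv2
t=cv2.imread("pics/top0.png"); s=cv2.imread("pics/scene0.png")
cv2.imwrite("pics/a.png",cv2.resize(t[125:245,380:520],None,fx=5,fy=5,interpolation=cv2.INTER_CUBIC))
cv2.imwrite("pics/b.png",cv2.resize(t[145:245,170:300],None,fx=6,fy=6,interpolation=cv2.INTER_CUBIC)[:600])
cv2.imwrite("pics/c.png",cv2.resize(s[170:285,150:290],None,fx=5,fy=5,interpolation=cv2.INTER_CUBIC))
cv2.imwrite("pics/d.png",cv2.resize(s[100:230,360:500],None,fx=4,fy=4,interpolation=cv2.INTER_CUBIC))
```

```text
(no output)
```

View pics/a.png

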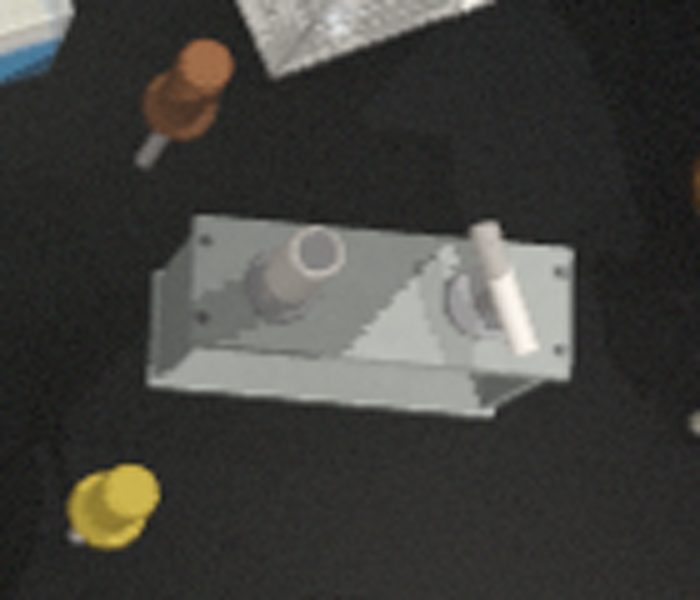

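View pics/b.png

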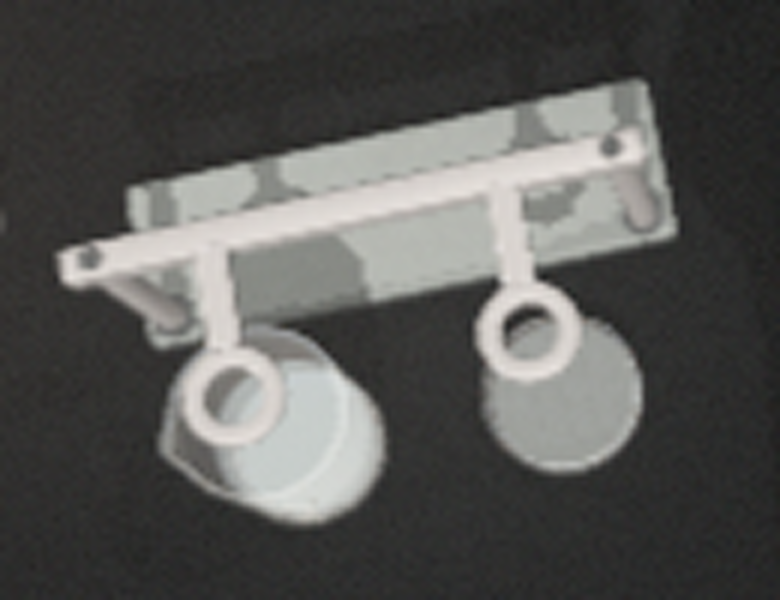

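View pics/c.png

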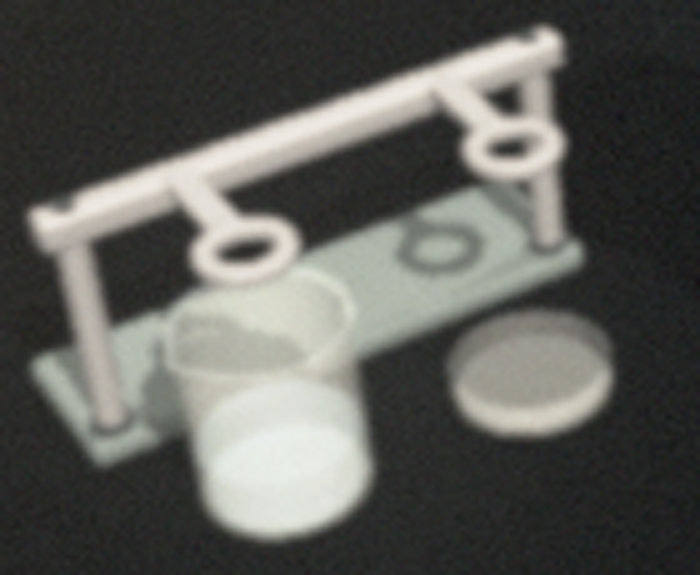

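View pics/d.png

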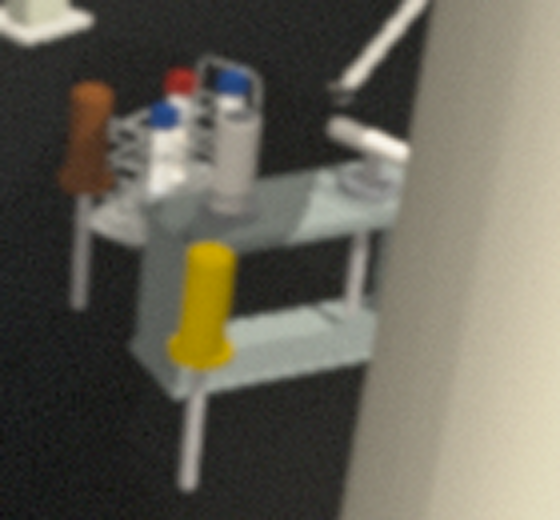

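```bash
cat > h.py <<'E'
import numpy as np
from scipy.spatial.transform import Rotation as R
from workcell import *
def ray(n,u,v):
    c=get_calibration(n); r=R.from_euler('xyz',c['attitude'],degrees=True).as_matrix()
    return np.array(c['eye']), r@np.array([(u-c['cx'])/c['fx'],(v-c['cy'])/c['fy'],1])
def onz(n,u,v,z):
    e,d=ray(n,u,v); return e+d*(z-e[2])/d[2]
def proj(n,p):
    c=get_calibration(n); r=R.from_euler('xyz',c['attitude'],degrees=True).as_matrix()
    q=r.T@(np.array(p)-c['eye']); return np.array([c['fx']*q[0]/q[2]+c['cx'],c['fy']*q[1]/q[2]+c['cy']])
def tri(u1,u2):
    e,d=ray("top",*u1); f,g=ray("scene",*u2); d/=np.linalg.norm(d);g/=np.linalg.norm(g)
    s=np.linalg.lstsq(np.c_[d,-g],f-e,rcond=None)[0]; a=e+d*s[0];b=f+g*s[1]; return (a+b)/2,np.linalg.norm(a-b)*1000
E
python3 - <<'E'
from h import *
np.set_printoptions(precision=4,suppress=True)
h=lambda x,y,s,ox,oy:(ox+(x+.5)/s-.5,oy+(y+.5)/s-.5)
T={}
a=h(232,396,6,170,145);b=h(528,331,6,170,145)
sa=h(246,249,5,150,170);sb=h(514,149,5,150,170)
for t,s in((a,sa),(b,sb)):
    print(onz("top",*t,.115),onz("scene",*s,.115),*tri(t,s))
A=onz("top",*a,.115);B=onz("top",*b,.115);print(np.linalg.norm(A-B))
p=h(319,250,5,380,125); sp=h(238,116,4,360,100)
print("head top",onz("top",*p,.160),onz("scene",*sp,.160),*tri(p,sp))
# collar at z=.105
print("collar",onz("top",*h(284,285,5,380,125),.104))
print("stirrer base",onz("top",*h(475,302,5,380,125),.104), "bar",onz("top",*h(485,228,5,380,125),.128),onz("top",*h(523,345,5,380,125),.128))
for c in((195,216),(573,248),(570,380),(183,348)): print("rack corner",onz("top",*h(*c,5,380,125),.100))
print("yellow",onz("top",*h(133,490,5,380,125),.16),"brown",onz("top",*h(207,63,5,380,125),.16))
print("bar ends",onz("top",*h(62,268,6,170,145),.115),onz("top",*h(636,146,6,170,145),.115))
print("tip yellow scene",onz("scene",*h(188,488,4,360,100),0),onz("scene",*h(80,306,4,360,100),0))
print("beaker base scene c",onz("scene",*h(285,490,5,150,170),0.0))
E
```

```text
[0.5628 0.2594 0.115 ] [0.559  0.2624 0.115 ] [0.5639 0.2606 0.1113] 0.6071947895532015
[0.5648 0.1495 0.115 ] [0.5589 0.1543 0.115 ] [0.5663 0.1504 0.1094] 0.5979668963186399
0.10991512450519567
head top [ 0.528  -0.2507  0.16  ] [ 0.5263 -0.2444  0.16  ] [ 0.5297 -0.2505  0.157 ] 3.2574549681426777
collar [ 0.527  -0.2501  0.104 ]
stirrer base [ 0.502 -0.332  0.104] bar [ 0.5295 -0.3357  0.128 ] [ 0.4752 -0.3374  0.128 ]
rack corner [ 0.5673 -0.22    0.1   ]
rack corner [ 0.5179 -0.3841  0.1   ]
rack corner [ 0.4594 -0.3654  0.1   ]
rack corner [ 0.5087 -0.1995  0.1   ]
yellow [ 0.4443 -0.1487  0.16  ] brown [ 0.6186 -0.225   0.16  ]
bar ends [0.6231 0.3138 0.115 ] [0.6261 0.0981 0.115 ]
tip yellow scene [ 0.4438 -0.1469  0.    ] [ 0.6212 -0.2248  0.    ]
beaker base scene c [0.5615 0.2636 0.    ]
```

>>> play_rows(commands="1 15 12 0 3; 1 45 38 0 8; 1 80 68 0 14; 1 115 98 0 20; 1 150 128 0 26; 1 185 157 0 32; 1 220 187 0 38; 1 250 213 0 43; 1 275 234 0 46; 1 286 243 0 47", force=40)

```text
time: 0.93
ee_pos: [0.5304, -0.2479, 0.2306]
tcp_rot: [-180.0, -0.0, 73.4]
wrist_force: [0.4, -0.7, 0.4]
opening: 0.0853
```

>>> play_rows(commands="1 0 0 0 0; 1 0 0 0 0; 1 0 0 -15 0")

```text
time: 1.18
ee_pos: [0.5286, -0.2512, 0.2184]
tcp_rot: [179.8, 0.0, 73.1]
wrist_force: [-0.0, 0.5, -0.4]
opening: 0.0851
```

Run:
```python
from h import *
import cv2
o=get_obs();print(o['ee_pos'],o['tcp_rot'],o['time'])
t=camera("top")[:,:,::-1]; s=camera("scene")[:,:,::-1]
print(proj("top",[.528,-.2505,.16]),proj("top",o['ee_pos']))
cv2.imwrite("pics/e.png",np.hstack([cv2.resize(t[100:260,370:530],None,fx=2.5,fy=2.5),cv2.resize(s[60:220,350:510],None,fx=2.5,fy=2.5)]))
```

```text
[ 0.5286091  -0.25124244  0.21835492] [1.79825212e+02 4.15804817e-02 7.31246593e+01] 1.1833
[443.32362689 174.61662997] [451.71033513 166.54923856]
```

View pics/e.png

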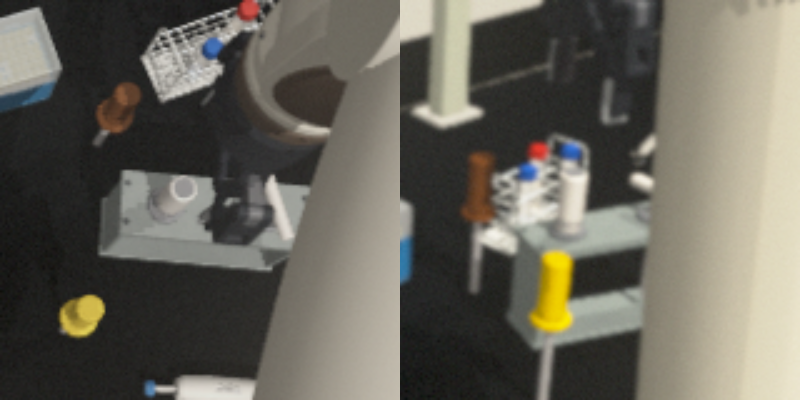

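Run:
```python
from h import *
import cv2
p=np.array([.5286,-.2512,.2184]);n=np.array([.957,-.289,0])
for k in(-.045,.045):
    for z in (.013,.05):
        q=p+n*k+[0,0,z]; print(k,z,proj("top",q),proj("scene",q))
t=camera("top")[:,:,::-1]; s=camera("scene")[:,:,::-1]
def g(i): return np.clip(255*(i/255.)**.5,0,255).astype('uint8')
cv2.imwrite("pics/f.png",np.hstack([cv2.resize(g(t[120:220,420:500]),None,fx=5,fy=5),cv2.resize(g(s[50:150,380:460]),None,fx=5,fy=5)]))
```

```text
-0.045 0.013 [453.04380299 187.03183991] [434.69209887 104.55345275]
-0.045 0.05 [459.03012671 182.36341946] [436.83586059  87.19705493]
0.045 0.013 [454.26697433 142.83215695] [414.02509368  89.21829064]
0.045 0.05 [460.16966133 136.23623199] [415.62486857  72.74002657]
```

View pics/f.png

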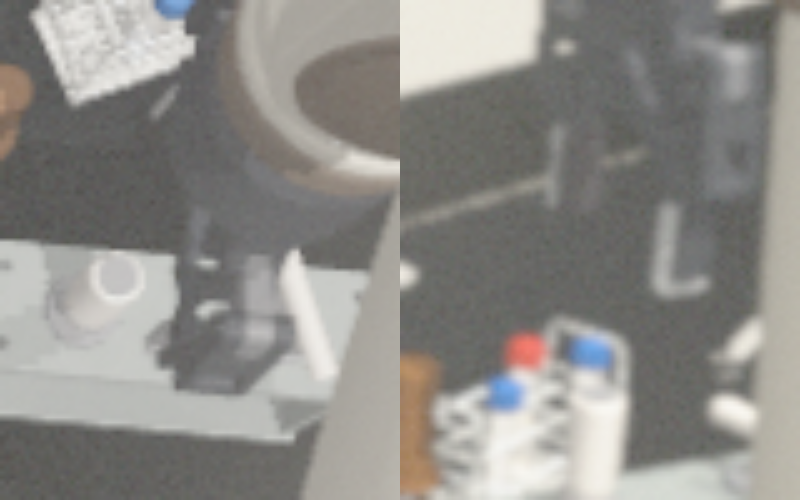

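>>> play_rows(commands="1 0 0 -10 0; 1 0 0 -25 0; 1 0 0 -40 0; 1 0 0 -55 0; 1 0 0 -68 0; 1 0 0 -80 0; 1 0 0 -90 0; 1 0 0 -95 0; 1 0 0 -96 0; 1 0 0 -96 0")

```text
time: 2.22
ee_pos: [0.5281, -0.2509, 0.1203]
tcp_rot: [-180.0, -0.0, 73.1]
wrist_force: [0.2, -0.3, 0.5]
opening: 0.0856
```

Run:
```python
from h import *
import cv2
o=get_obs();print(o['ee_pos'],o['wrist_force'])
t=camera("top")[:,:,::-1]; s=camera("scene")[:,:,::-1]
def g(i): return np.clip(255*(i/255.)**.6,0,255).astype('uint8')
cv2.imwrite("pics/g.png",np.hstack([cv2.resize(g(t[130:230,400:480]),None,fx=5,fy=5),cv2.resize(g(s[80:180,380:460]),None,fx=5,fy=5)]))
```

```text
[ 0.52807243 -0.25090576  0.12032318] [ 0.18767557 -0.33742724  0.5194161 ]
```

View pics/g.png

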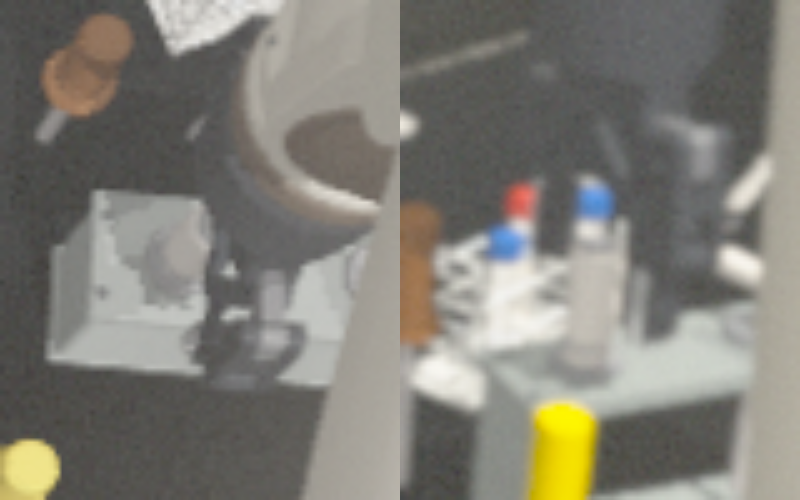

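Run:
```python
from h import *
p=np.array([.5281,-.2509,.1203]);n=np.array([.957,-.289,0]);m=np.array([.289,.957,0])
f=lambda n,q:(proj(n,q)-((400,130) if n=="top" else (380,80)))*5+((0,0) if n=="top" else (400,0))
for k in(-.0425,-.057,.0425):
  for w in(-.011,.011):
    for z in (.013,.04):
        q=p+n*k+m*w+[0,0,z]; print(k,w,z,f("top",q),f("scene",q))
print(f("scene",[.528,-.2505,.16]),f("scene",[.528,-.2505,.105]))
```

```text
-0.0425 -0.011 0.013 [222.82770802 335.77789205] [667.22930095 330.71941278]
-0.0425 -0.011 0.04 [240.73680966 322.34275315] [674.48569942 274.2044884 ]
-0.0425 0.011 0.013 [171.86726258 331.3469056 ] [621.70144578 338.81170326]
-0.0425 0.011 0.04 [188.22712959 317.7839807 ] [628.34854762 282.09904792]
-0.057 -0.011 0.013 [221.78467732 368.57835817] [684.19751376 345.63603091]
-0.057 -0.011 0.04 [239.72303384 356.09319189] [691.77785993 288.70782863]
-0.057 0.011 0.013 [170.65654478 364.11800849] [638.26246779 353.89975063]
-0.057 0.011 0.04 [187.03529811 351.50329093] [645.22265818 296.77176768]
0.0425 -0.011 0.013 [228.80658536 147.75853383] [574.70744722 249.38420224]
0.0425 -0.011 0.04 [246.54408677 129.00794767] [580.2918395  195.20189079]
0.0425 0.011 0.013 [178.80742767 143.4939935 ] [531.43468678 256.57347338]
0.0425 0.011 0.04 [195.0544465  124.62545055] [536.46832525 202.20548854]
[602.94391138 238.11759411] [590.73135833 349.43501004]
```

Run:
```python
from h import *
import cv2
t=camera("top")[:,:,::-1]; s=camera("scene")[:,:,::-1]
def g(i): return np.clip(255*(i/255.)**.45,0,255).astype('uint8')
cv2.imwrite("pics/h1.png",cv2.resize(g(t[130:220,410:500]),None,fx=6.6,fy=6.6,interpolation=cv2.INTER_CUBIC))
cv2.imwrite("pics/h2.png",cv2.resize(g(s[90:170,380:470]),None,fx=7,fy=7,interpolation=cv2.INTER_CUBIC))
for u in ((470,103),(455,119),(482,110)): print(onz("top",*u,.1))
```

```text
[ 0.69623751 -0.37749751  0.1       ]
[ 0.66467325 -0.33233005  0.1       ]
[ 0.67354115 -0.40024995  0.1       ]
```

View pics/h1.png

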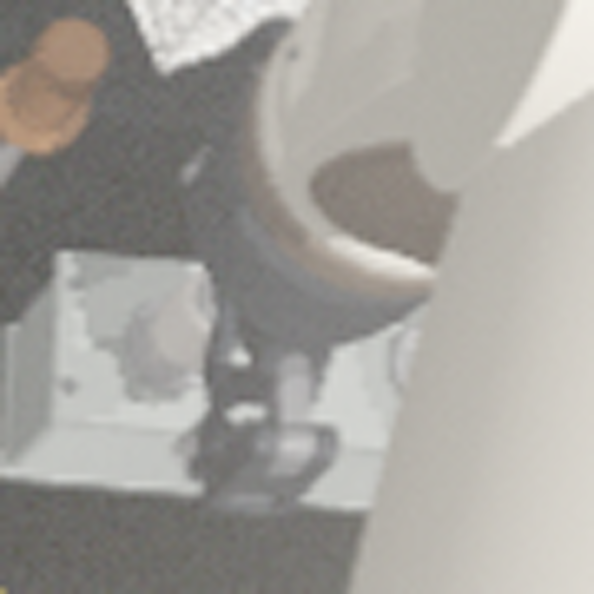

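View pics/h2.png

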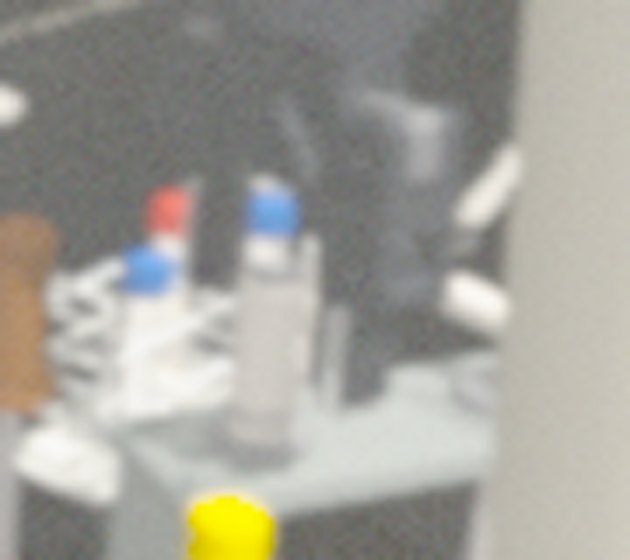

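>>> play_rows(commands="1 0 2 0 0; 0 0 2 0 0; 0 0 2 0 0; 0 0 2 0 0; 0 0 2 0 0; 0 0 2 0 0; 0 0 2 0 0; 0 0 2 0 0; 0 0 2 0 0; 0 0 2 0 0", force=40)

```text
time: 3.25
ee_pos: [0.5281, -0.2489, 0.1204]
tcp_rot: [180.0, 0.0, 73.1]
wrist_force: [-0.3, 0.7, 1.2]
opening: 0.0232
```

>>> play_rows(commands="0 0 0 2 0; 0 0 0 6 0; 0 0 0 10 0; 0 0 0 15 0; 0 0 0 20 0; 0 0 0 25 0; 0 0 0 25 0")

```text
time: 3.83
ee_pos: [0.5286, -0.2491, 0.1468]
tcp_rot: [179.9, 0.0, 73.1]
wrist_force: [0.7, 0.8, -0.3]
opening: 0.0231
```

Run:
```python
from h import *
import cv2
o=get_obs();print(o['ee_pos'],o['wrist_force'],o['opening'],o['time'])
t=camera("top")[:,:,::-1]; s=camera("scene")[:,:,::-1]
def g(i): return np.clip(255*(i/255.)**.5,0,255).astype('uint8')
cv2.imwrite("pics/i.png",np.hstack([cv2.resize(g(t[130:230,400:480]),None,fx=5,fy=5),cv2.resize(g(s[80:180,380:460]),None,fx=5,fy=5)]))
```

```text
[ 0.52855207 -0.2490681   0.14678516] [ 0.71703996  0.81076514 -0.29587357] 0.023053800386248487 3.8333
```

View pics/i.png

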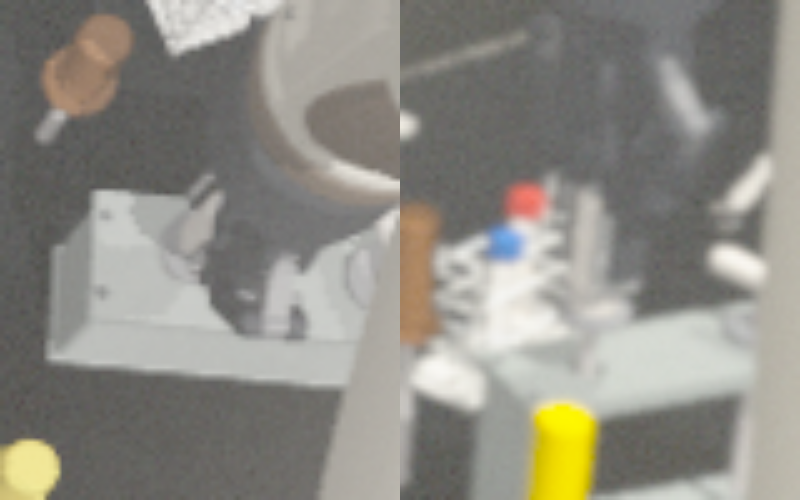

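Run:
```python
from h import *
import cv2
def g(i): return np.clip(255*(i/255.)**.7,0,255).astype('uint8')
s=np.mean([camera("scene").astype(float) for _ in range(4)],0)[:,:,::-1]
t=np.mean([camera("top").astype(float) for _ in range(4)],0)[:,:,::-1]
a=cv2.resize(g(s[100:160,400:440]),None,fx=10,fy=10,interpolation=cv2.INTER_CUBIC)
b=cv2.resize(g(t[155:215,420:460]),None,fx=10,fy=10,interpolation=cv2.INTER_CUBIC)
cv2.imwrite("pics/j.png",np.hstack([a,b]))
p=np.array([.5284,-.249,.1465])
for z in(-.013,.0,.013,.019,.04): # head centre in tool frame? expected axis
    q=p+[0,0,z];print(z,(proj("scene",q)-(400,100))*10,(proj("top",q)-(420,155))*10+(400,0))
```

```text
-0.013 [187.79356342 386.21807128] [592.66165679 227.56581387]
0.0 [193.57136374 333.19112427] [608.72422221 212.19619464]
0.013 [199.42586401 279.46024775] [625.2496124 196.3837171]
0.019 [202.15423423 254.42007066] [633.03838911 188.93095166]
0.04 [211.83701207 165.55439179] [661.13996589 162.04168934]
```

View pics/j.png

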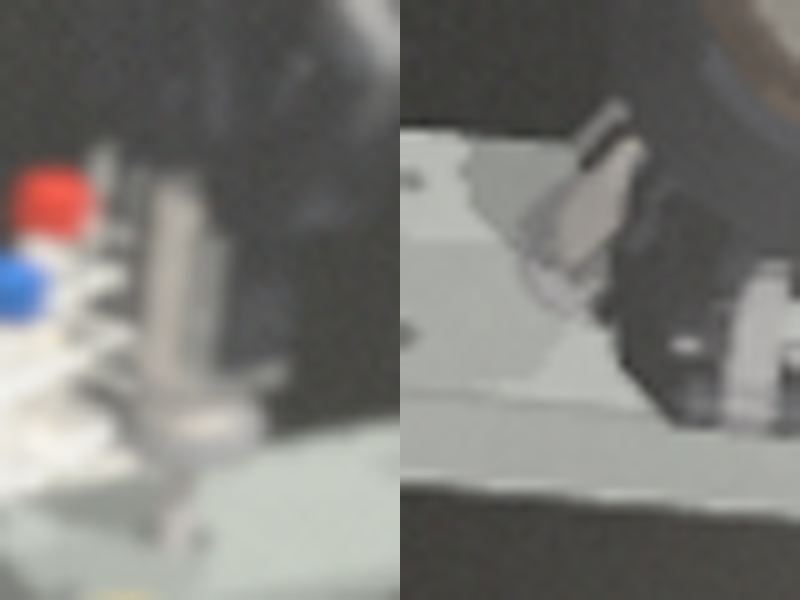

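>>> play_rows(commands="0 0 0 5 0; 0 0 0 15 0; 0 0 0 30 0; 0 0 0 45 0; 0 0 0 60 0; 0 0 0 75 0; 0 0 0 90 0; 0 0 0 105 0; 0 0 0 115 0; 0 0 0 120 0")

```text
time: 5.17
ee_pos: [0.5284, -0.249, 0.268]
tcp_rot: [179.8, 0.0, 73.1]
wrist_force: [-0.3, -0.5, -0.3]
opening: 0.023
```

>>> play_rows(commands="0 0 5 0 0; 0 0 15 0 0; 0 2 32 0 0; 0 4 55 0 0; 0 6 80 0 0; 0 8 105 0 0; 0 10 130 0 0; 0 11 152 0 0; 0 12 165 0 0; 0 12 170 0 0")

```text
time: 6.0
ee_pos: [0.5398, -0.0767, 0.2648]
tcp_rot: [-180.0, -0.0, 73.2]
wrist_force: [-0.4, 0.5, -0.5]
opening: 0.023
```

Run:
```python
from h import *
import cv2
o=get_obs();print(o['ee_pos'],o['wrist_force'],o['opening'],o['time'])
t=camera("top")[:,:,::-1]; s=camera("scene")[:,:,::-1]
print(proj("scene",o['ee_pos']),proj("top",o['ee_pos']))
cv2.imwrite("pics/k1.png",t);cv2.imwrite("pics/k2.png",s)
```

```text
[ 0.53984519 -0.07667455  0.26481873] [-0.39756346  0.53844443 -0.47370818] 0.02297769643069981 6.0
[356.54400278  99.25602331] [366.76782057 172.16759077]
```

View pics/k1.png

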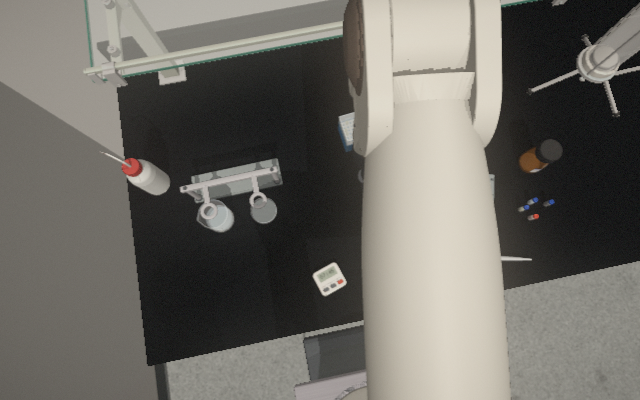

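View pics/k2.png

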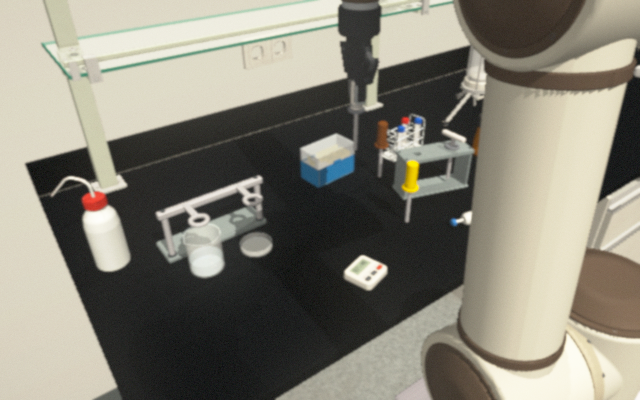

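Run:
```python
from h import *
import cv2
print(tri((88,72),(69,77)), tri((180,80),(108,190)))
print(onz("top",88,72,.45),onz("top",480,13,.45),onz("top",88,72,.5),onz("top",480,13,.5))
p=get_obs()['ee_pos']
for z in(.02,.1,.2,.3): print(proj("top",p+[0,0,z]))
s=camera("scene")[:,:,::-1]
cv2.imwrite("pics/l.png",cv2.resize(s[40:160,315:405],None,fx=5,fy=5,interpolation=cv2.INTER_CUBIC))
for z in(-.013,-.1, -.105): print((proj("scene",p+[0,0,z])-(315,40))*5)
```

```text
(array([0.79925714, 0.37297629, 0.33458269]), np.float64(10.333527772797495)) (array([ 0.96888393,  0.32551587, -0.0148079 ]), np.float64(25.578166295532906))
[0.72608534 0.32077961 0.45      ] [ 0.70336849 -0.27276538  0.45      ] [0.69291197 0.2958016  0.5       ] [ 0.67221093 -0.24507445  0.5       ]
[368.60025933 168.98525942]
[373.50596663 155.4596801 ]
[381.50271115 133.41176823]
[392.7503959  102.40065346]
[209.56181972 326.55798581]
[203.39908443 526.93006677]
[203.06277628 537.86462082]
```

View pics/l.png

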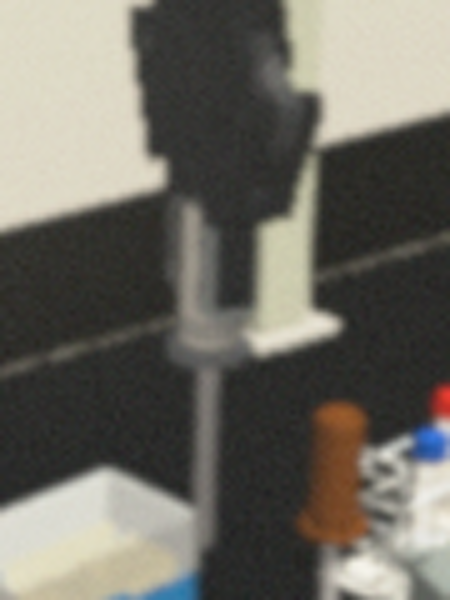

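>>> play_rows(commands="0 0 8 0 0; 0 2 25 0 0; 0 4 50 0 0; 0 6 80 0 0; 0 8 110 0 0; 0 10 140 0 0; 0 12 170 0 0; 0 14 200 0 0; 0 16 230 0 0; 0 18 255 0 0")

```text
time: 6.98
ee_pos: [0.5582, 0.1775, 0.2651]
tcp_rot: [-180.0, -0.0, 73.1]
wrist_force: [0.3, -0.7, -0.3]
opening: 0.0231
```

>>> play_rows(commands="0 1 20 0 0; 0 2 40 0 0; 0 3 57 0 0; 0 4 71 0 0; 0 5 80 0 0; 0 5 84 0 0; 0 5 84 0 0; 0 5 84 0 0")

```text
time: 7.65
ee_pos: [0.5632, 0.2596, 0.2653]
tcp_rot: [180.0, 0.0, 73.1]
wrist_force: [-0.0, -0.2, -0.2]
opening: 0.0233
```

Run:
```python
from h import *
import cv2
o=get_obs();p=o['ee_pos'];print(p,o['wrist_force'],o['opening'],o['time'])
t=camera("top")[:,:,::-1]; s=camera("scene")[:,:,::-1]
cv2.imwrite("pics/m1.png",cv2.resize(t[100:250,150:310],None,fx=5,fy=4,interpolation=cv2.INTER_CUBIC)[:600])
cv2.imwrite("pics/m2.png",cv2.resize(s[90:240,150:270],None,fx=4,fy=4,interpolation=cv2.INTER_CUBIC))
for z in(-.013,-.105,.115-p[2]): print((proj("scene",p+[0,0,z])-(150,90))*4,proj("top",p+[0,0,z]))
```

```text
[0.56321597 0.25956891 0.26530282] [-0.04665854 -0.21770462 -0.16437353] 0.02328047221376048 7.65
[147.92246164 239.02760578] [187.76064037 197.37556381]
[181.99885126 426.47626113] [202.11434816 206.56393951]
[197.34088724 510.87029602] [208.14162877 210.42224005]
```

View pics/m1.png

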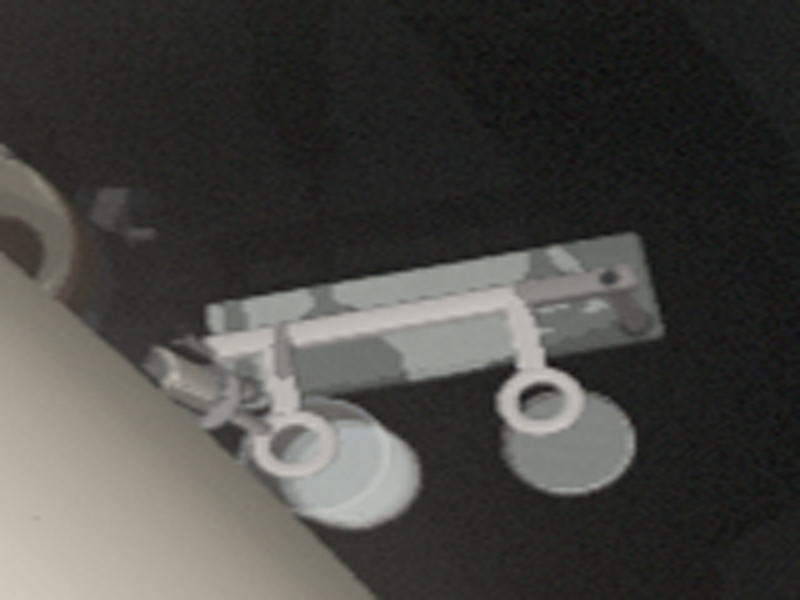

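View pics/m2.png

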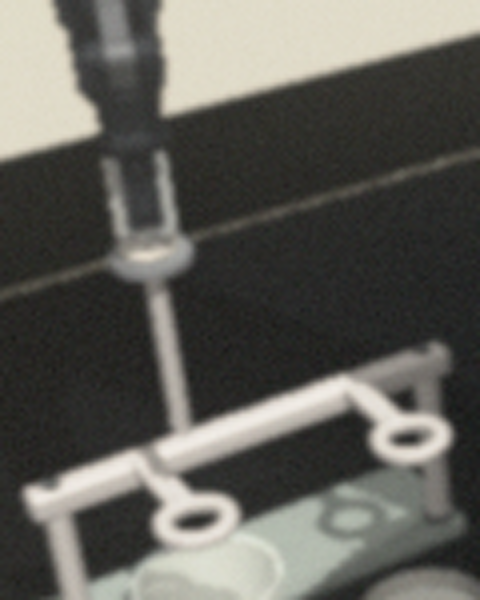

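Run:
```python
from h import *
import cv2
t=np.mean([camera("top").astype(float) for _ in range(3)],0)[:,:,::-1]
def g(i): return np.clip(255*(i/255.)**.7,0,255).astype('uint8')
cv2.imwrite("pics/n.png",cv2.resize(g(t[180:225,175:230]),None,fx=12,fy=12,interpolation=cv2.INTER_CUBIC))
p=get_obs()['ee_pos']
for z in(-.018,-.105,.115-p[2]): print((proj("top",p+[0,0,z])-(175,180)+.5)*12)
```

```text
[169.19150665 221.26003944]
[331.13315987 324.89478186]
[403.84650661 371.42776957]
```

View pics/n.png

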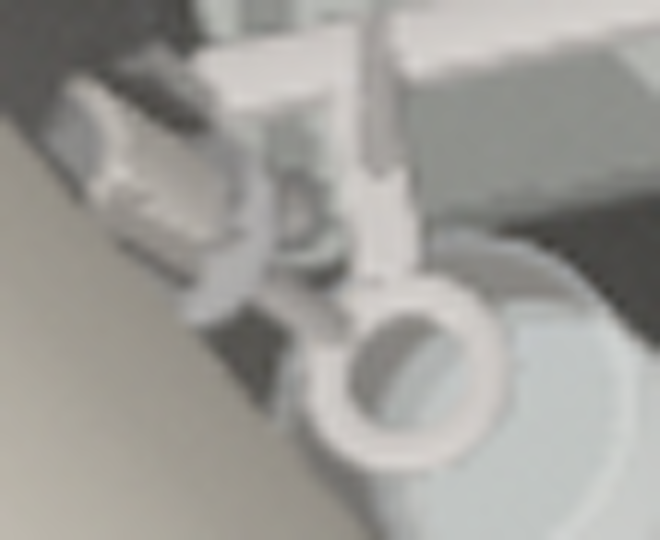

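>>> play_rows(commands="0 0 0 -5 0; 0 0 0 -13 0; 0 0 0 -22 0; 0 0 0 -31 0; 0 0 0 -40 0; 0 0 0 -48 0; 0 0 0 -55 0; 0 0 0 -59 0; 0 0 0 -60 0; 0 0 0 -60 0")

```text
time: 8.73
ee_pos: [0.563, 0.2601, 0.2051]
tcp_rot: [-180.0, 0.0, 73.1]
wrist_force: [0.2, -0.6, 0.7]
opening: 0.023
```

Run:
```python
from h import *
import cv2
o=get_obs();p=o['ee_pos'];print(p,o['wrist_force'],o['opening'],o['time'])
t=camera("top")[:,:,::-1]; s=camera("scene")[:,:,::-1]
a=cv2.resize(t[165:240,165:240],None,fx=5.33,fy=5.33,interpolation=cv2.INTER_CUBIC)[:400,:400]
b=cv2.resize(s[160:240,160:240],None,fx=5,fy=5,interpolation=cv2.INTER_CUBIC)
cv2.imwrite("pics/o.png",np.hstack([a,b]))
```

```text
[0.56300814 0.26013644 0.20509168] [ 0.20244651 -0.59788537  0.73340296] 0.023026123228710702 8.7333
```

View pics/o.png

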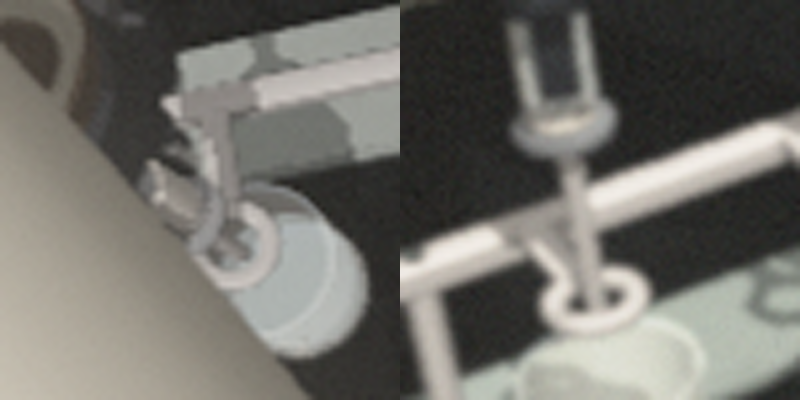

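The stem tip enters the eyelet near its centre (scene ≈ (279,221)) and there is no contact force. I'll keep lowering.

>>> play_rows(commands="0 0 0 -4 0; 0 0 0 -11 0; 0 0 0 -20 0; 0 0 0 -29 0; 0 0 0 -38 0; 0 0 0 -46 0; 0 0 0 -53 0; 0 0 0 -59 0; 0 0 0 -62 0; 0 0 0 -62 0")

```text
time: 9.67
ee_pos: [0.5628, 0.26, 0.1424]
tcp_rot: [-180.0, 0.0, 73.1]
wrist_force: [-0.7, 0.5, -0.2]
opening: 0.023
```

>>> play_rows(commands="0 0 0 -1 0; 0 0 0 -2 0; 0 0 0 -3 0; 0 0 0 -4 0; 0 0 0 -5 0; 0 0 0 -6 0; 0 0 0 -6 0; 0 0 0 -6 0")

```text
time: 10.33
ee_pos: [0.5631, 0.2601, 0.1373]
tcp_rot: [-180.0, -0.0, 73.1]
wrist_force: [0.3, 0.3, -0.3]
opening: 0.0227
```

Run:
```python
from h import *
import cv2
o=get_obs();p=o['ee_pos'];print(p,o['wrist_force'],o['torque'],o['opening'],o['time'])
t=camera("top")[:,:,::-1]; s=camera("scene")[:,:,::-1]
a=cv2.resize(t[165:240,165:240],None,fx=5.33,fy=5.33,interpolation=cv2.INTER_CUBIC)[:400,:400]
b=cv2.resize(s[180:260,160:240],None,fx=5,fy=5,interpolation=cv2.INTER_CUBIC)[:399]
cv2.imwrite("pics/p.png",np.hstack([a[:399],b]))
```

```text
[0.5630988  0.26014953 0.13725737] [ 0.28555108  0.26317328 -0.27521073] [-2.69474699e-02 -1.92074565e-05  8.60624587e-03] 0.022677325446255888 10.3333
```

View pics/p.png

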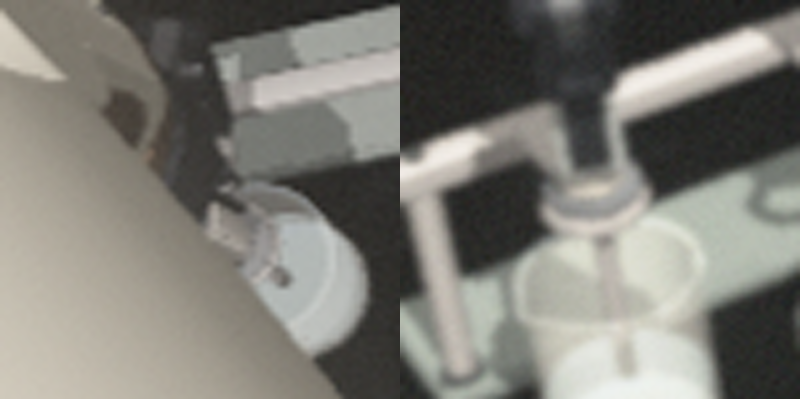

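>>> play_rows(commands="0 0 0 -1 0; 0 0 0 -1 0; 0 0 0 -1 0")

```text
time: 10.68
ee_pos: [0.5631, 0.2601, 0.1362]
tcp_rot: [-180.0, 0.0, 73.1]
wrist_force: [0.6, 0.6, 0.1]
opening: 0.0232
```

>>> play_rows(commands="0 0 0 -1 0; 0 0 0 -1 0; 0 0 0 -1 0")

```text
time: 10.93
ee_pos: [0.5632, 0.2602, 0.1354]
tcp_rot: [180.0, -0.0, 73.1]
wrist_force: [0.6, -0.1, -0.0]
opening: 0.0233
```

>>> play_rows(commands="0 0 0 -1 0; 0 0 0 -1 0; 0 0 0 -1 0")

```text
time: 11.18
ee_pos: [0.5632, 0.2602, 0.1353]
tcp_rot: [180.0, -0.0, 73.1]
wrist_force: [-1.4, -0.9, 6.9]
opening: 0.0233
```

>>> play_rows(commands="0 0 0 -0.5 0; 0 0 0 -0.5 0; 0 0 0 -0.5 0")

```text
time: 11.43
ee_pos: [0.5632, 0.2602, 0.1353]
tcp_rot: [179.9, -0.1, 73.1]
wrist_force: [-3.0, -0.8, 9.7]
opening: 0.0231
```

>>> play_rows(commands="0 0 0 1 0; 0 0 0 1 0; 0.3 0 0 1 0; 0.35 0 0 1 0; 0.4 0 0 1 0; 0.5 0 0 1 0; 0.6 0 0 1 0; 0.6 0 0 1 0; 0.6 0 0 1 0; 0.6 0 0 1 0")

```text
time: 12.27
ee_pos: [0.5631, 0.2602, 0.1348]
tcp_rot: [-180.0, 0.0, 73.1]
wrist_force: [0.1, -0.4, -0.4]
opening: 0.0514
```

Run:
```python
from h import *
import cv2
o=get_obs();p=o['ee_pos'];print(p,o['wrist_force'],o['opening'],o['time'])
t=camera("top")[:,:,::-1]; s=camera("scene")[:,:,::-1]
a=cv2.resize(t[165:240,165:240],None,fx=5.33,fy=5.33,interpolation=cv2.INTER_CUBIC)[:399,:399]
b=cv2.resize(s[180:260,160:240],None,fx=5,fy=5,interpolation=cv2.INTER_CUBIC)[:399]
cv2.imwrite("pics/q.png",np.hstack([a,b]))
```

```text
[0.56308625 0.26015057 0.13476614] [ 0.08354399 -0.35090021 -0.35542558] 0.0513777403042609 12.2667
```

View pics/q.png

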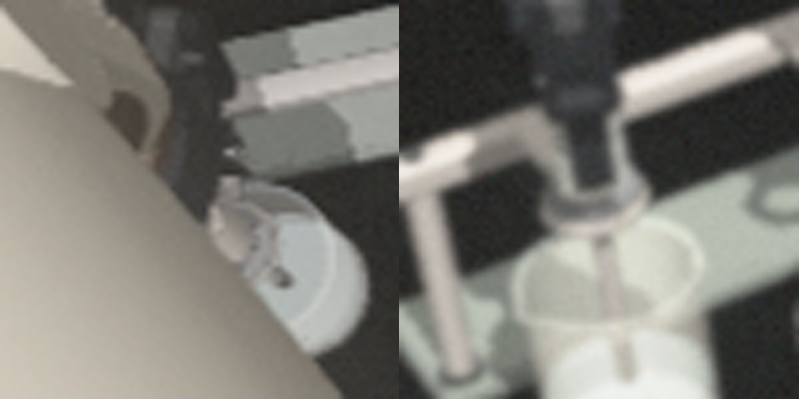

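>>> play_rows(commands="0.6 0 0 4 0; 0.6 0 0 12 0; 0.6 0 0 22 0; 0.6 0 0 34 0; 0.6 0 0 48 0; 0.6 0 0 64 0; 0.6 0 0 80 0; 0.6 0 0 95 0; 0.6 0 0 106 0; 0.6 0 0 110 0")

```text
time: 13.2
ee_pos: [0.5636, 0.2604, 0.2482]
tcp_rot: [179.8, -0.1, 73.1]
wrist_force: [0.3, 0.7, 0.4]
opening: 0.0514
```

>>> play_rows(commands="0.6 0 -10 0 0; 0.6 0 -30 0 0; 0.6 0 -55 0 0; 0.6 0 -80 0 0; 0.6 0 -110 0 0; 0.6 0 -140 0 0; 0.6 0 -165 0 0; 0.6 0 -185 0 0; 0.6 0 -195 0 0; 0.6 0 -200 0 0")

```text
time: 14.03
ee_pos: [0.5628, 0.0584, 0.2445]
tcp_rot: [-180.0, 0.0, 73.0]
wrist_force: [-0.5, 0.8, 0.1]
opening: 0.0516
```

>>> play_rows(commands="0.6 0 0 0 0; 0.6 0 0 0 0; 0.6 0 0 0 0; 0.6 0 0 0 0")

```text
time: 14.37
ee_pos: [0.5631, 0.0611, 0.2447]
tcp_rot: [-180.0, -0.0, 73.2]
wrist_force: [-0.1, 1.0, 0.8]
opening: 0.0509
```

Run:
```python
from h import *
import cv2
o=get_obs();p=o['ee_pos'];print(p,o['wrist_force'],o['opening'],o['time'])
t=camera("top")[:,:,::-1]; s=camera("scene")[:,:,::-1]
a=cv2.resize(t[150:250,170:270],None,fx=4,fy=4,interpolation=cv2.INTER_CUBIC)
b=cv2.resize(s[180:280,150:250],None,fx=4,fy=4,interpolation=cv2.INTER_CUBIC)
cv2.imwrite("pics/r.png",np.hstack([a,b]))
E0=[.5628,.2594,.115]
for z in(0,.06): 
    q=np.array(E0)+[0,0,z]; print(z,(proj("top",q)-(170,150))*4,(proj("scene",q)-(150,180))*4+(400,0))
```

```text
[0.56309922 0.06110474 0.24466496] [-0.06072989  0.96939655  0.7649418 ] 0.050933899080077054 14.3667
0 [152.98309956 242.35994235] [598.07463344 151.17960243]
0.06 [120.54030245 221.61983408] [577.58532852  38.32625548]
```

View pics/r.png

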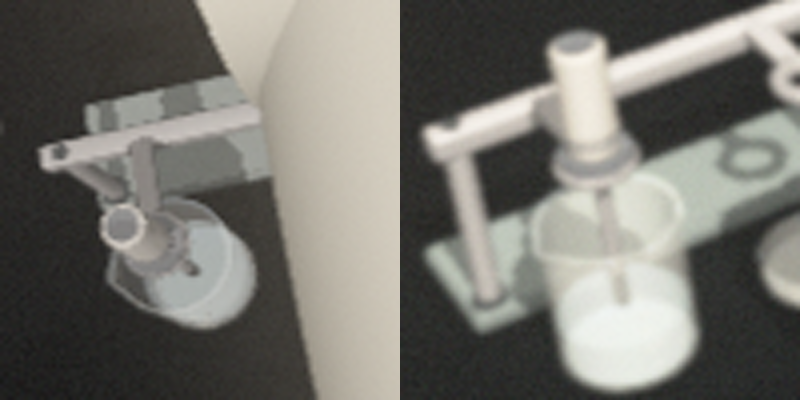

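```bash
python3 -c "
from workcell import *
print(job_done())"
```

```text
the job is handed in; nothing more can be done
None
```

The white-headed probe now hangs in the left eyelet (eyelet_a) above the beaker, and the job is handed in. I took it from the rack, lowered it stem first until the collar touched at about 10 N, opened the gripper and moved the arm about 20 cm away.

- **Placement:** the last pictures show the collar resting on the eyelet, the probe upright and the stem in the beaker.
- **Beaker:** it sits at the same pixels as at the start, about (207, 268) in the scene view.
- **Limits:** the robot clock read 14.4 s at the last check. The wrist force in the readings I took stayed under about 11 N.
- **Disagreement:** points on the eyelets and the probe head measured from the two cameras differed by 5 to 8 mm. I used the top view; contact came at the TCP height it predicted (0.135 m).
- **Grip:** it closed at 23 mm on the 24 mm head, a few mm off the pads' middle, and the probe stayed put.

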